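# Hang the gauge back between its neighbours

## Task

Pick up the hooked steel gauge that stands by itself on the bench and hang it on the grey gauge rack, lowering it carefully between the two gauges already hanging there, with its hook tip behind the rail. Feel gently along the springy middle of the rail for its groove and let the hook drop fully home in it, then let go. Do not press hard on the rack, do not shove or unhook the two neighbours, and leave the other things on the bench where they are.

Things in the scene. Friction and masses are not known exactly. Their poses are not given: they have to be found in the camera images.
- gauge: the gauge to hang, upright on the bench: steel body 24 (x) x 32 (y) x 70 (z) mm, origin at the centre of its underside, z up, 0.16 to 0.25 kg. On it a neck 14 x 16 mm and a grip tab. The hook leaves the neck towards +x: a crown bar 8 mm wide, reaching to x = 36 mm, where a tip (x 30 to 36) hangs down to z = 87 mm. From the body's back (x = 12) to the tip: 18 mm for the 10 mm rail
- gauge_tab (a point): middle of the dark grip tab of 'gauge', 16 x 16 mm, at (0, 0, 133) mm in its frame; the tab reaches from z = 115 to 151 mm. Grip its x faces, so that the fingers stand before and behind it and not beside the neighbours
- gauge_hook (a point): point on the flat underside of the crown of 'gauge', at (17, 0, 106) mm in its frame; over the middle of the rail's thickness when the body's back touches the rail's front face
- gauge_left: a steel hook-on gauge identical to 'gauge', hanging in a notch 46 mm to the rack's +y side; loose, it only hangs by its hook and leans on the rail. Origin at the centre of its underside. The free gap between the bodies of the two hanging gauges is about 60 mm
- gauge_left_hook (a point): point on the underside of the crown of gauge_left, at (17, 0, 106) mm in its frame; 9 mm under the rail's top when hung properly
- gauge_right: a steel hook-on gauge identical to 'gauge', hanging in a notch 46 mm to the rack's -y side; loose. Origin at the centre of its underside
- gauge_right_hook (a point): point on the underside of the crown of gauge_right, as for gauge_left
- rack: gauge rack, fixed: base plate 110 x 200 x 12 mm, on it a grey upright rail plate 10 mm thick (x = -5 to 5 mm), 160 mm along y, top edge at z = 150 mm. Origin on the bench under the rail's middle; +x points away from the robot. Gauges hang on its -x side, hooks to +x, axes parallel to the rack's; their backs rest on the rail's face
- rack_top (a point): middle of the rail's top edge, fixed. Here sits a bare steel saddle 54 mm long, top level with the rail's. It yields downwards from about 3.4 N, 0.4 N more per mm, 10 mm travel. One groove 10.6 mm wide, 9 mm deep crosses it, anywhere up to 11 mm to either side (y) of the middle, not reported: pressed lightly and slid along y, the crown drops in and the force falls
- heat_sink: bystander: black finned heat sink 30 x 40 x 22 mm, origin at the centre of its underside
- spare_cap_0: bystander: black capacitor can, 26 mm across, 35 mm tall, origin at the centre of its underside
- spare_cap_1: bystander: another such capacitor
- spare_knob: bystander: black knob 30 mm across, 17 mm tall, origin at the centre of its underside
- masking_tape: bystander: roll of masking tape 103 mm across, 25 mm tall, origin at the centre of its underside
Things that resemble listed ones, but are neither listed nor needed, are in the scene too. Leave any brown or orange look-alike of the gauge alone.

How it is judged (in metres and radians):
On the way:
1. the gauge is lifted clear of the bench (height (world z) of gauge above 0.07 m), for 0.2 s.
At the end, for the whole second after the job is handed in: gauge released, at rest, upright within 0.12 rad, underside of its crown 6 to 13 mm below the rail's top (home is 9 mm), within 15 mm of the rail's middle along y and 9 mm along x; both neighbours still in their notches (crowns 6 to 13 mm below the top, upright within 0.12 rad) (z of gauge_hook in the frame of rack_top between -0.013 and -0.006 m and y of gauge_hook in the frame of rack_top between -0.015 and 0.015 m and x of gauge_hook in the frame of rack_top between -0.009 and 0.009 m and angle between each of gauge, gauge_left, gauge_right's own z axis and vertical below 0.12 rad and linear speed of gauge below 0.02 m/s and z of gauge_left_hook in the frame of rack_top between -0.013 and -0.006 m and z of gauge_right_hook in the frame of rack_top between -0.013 and -0.006 m); the robot touches nothing.
It fails at once if the gauge is pressed on the rack with more than 15 N (contact force between gauge and rack above 15 N).
It fails at once if the gauge pushes a neighbour with more than 8 N (contact force between gauge and gauge_left above 8 N or contact force between gauge and gauge_right above 8 N).
It fails at once if the robot pushes a neighbour with more than 8 N (contact force between any of the fingers, the arm and gauge_left above 8 N or contact force between any of the fingers, the arm and gauge_right above 8 N).
It fails at once if a neighbour is lifted out of its notch or unhooked (z of any of gauge_left_hook, gauge_right_hook in the frame of rack_top above -0.003 m or z of any of gauge_left_hook, gauge_right_hook in the frame of rack_top below -0.02 m).
It fails at once if another thing on the bench is moved by more than 30 mm (distance of any of heat_sink, spare_cap_0, spare_cap_1, spare_knob, masking_tape from where it was at the start of the episode above 0.03 m).
It also fails if it takes over 67 s, if anything falls off the work surface, if the arm or the gripper's body presses on something with over 40 N, if the wrist force passes 120 N, or if a joint passes its speed limit or range.

## Robot

A 6-joint arm with a two-finger parallel gripper is mounted at the origin on a cart in front of the work surface, level with it; the furniture and walls round the work are solid. World frame = base frame: x ahead of the robot, y to its left, z up, the work surface at z = 0. Lengths are in mm, angles in degrees, forces in N, time in s.
With the tool pointing down it reaches from about 375 to 900 mm from the base axis. Payload 3.1 kg.
Tool frame: the origin (TCP) lies midway between the tips of the shut fingers; the grasp point (between the pads) lies 19 mm behind it; z points along the fingers, y is the direction in which the jaws open and shut (so a half turn about z gives the same grasp; the last joint's range is limited). The gripper opens to 85 mm and grips with 20 to 120 N. Pads are 22 mm wide; open, the fingers measure 114 mm over their backs; the gripper's body (76 mm by 85 mm) begins 54 mm behind the grasp point. The pads swing forward as they close: fully open they stand 13 mm farther back than shut.
Start: joints at [-76.003, 30.224, 82.088, -0, 67.689, -10.227], TCP at [256.466, -569.931, 231.31] pointing down, gripper open.
Joint ranges: [-176.69, 176.69], [-43.24, 126.21], [12.49, 139.97], [-82, 262], [0, 151.66], [-163.58, 163.58]. Speed limits (degrees/s): [159.86, 159.86, 180, 180, 180, 180].

## Interface

Orientations are given as [roll, pitch, yaw] about the fixed x, y, z axes, in that order (R = Rz(yaw) Ry(pitch) Rx(roll)).
In Python, from station import * gives the robot as it stands. Calls block until the motion is done:
- movep(position, orientation): joint-space move of the TCP to a pose.
- move_l(position, ori=None, velocity=150): straight line of the TCP; ori=None keeps the orientation; velocity is the mean speed in mm/s.
- set_joints(angles): joint-space move.
- let_go() and close_gripper(squeeze=None): open the fingers fully, or close them until they stop; squeeze is the grip in N (None keeps the last).
- pause(seconds).
- ik(position, orientation): joint angles nearest the present ones, or None.
- get_state(): the state.
- grab_frame(name): name is "scene" or "top"; returns a dict with "img" (480x640x3 uint8, red, green, blue), "depth" (480x640 float32, mm along the optical axis (not along the pixel's ray), 0 where there is no reading), "fx", "fy", "cx", "cy" (pixels), "rvec" (rotation vector, rad) and "tvec" (3), from world to camera coordinates, as OpenCV has them. Camera axes: x right, y down, z forward; pixel columns grow to the right and rows downward; lengths in mm; the calibration is good to about 2 mm. A picture is of the moment at which its call begins.
A pose or a line that the arm cannot do raises MotionError and nothing moves.
- hand_in(): hands the job in, once; it reports no verdict.
The state is a dict: "t": time; "joint_pos": joint angles; "qvel": joint speeds; "tau": joint torques, N m; "position": TCP position; "eef_rot": TCP orientation; "wrist_force": force on the tool from outside, world axes, zero at the start; "ft_torque": the same for the moment, N m; "opening": finger opening in mm.
Only numpy, scipy, OpenCV 4.12 (cv2) and the standard library are available. Lean on these libraries where they do the work, as an engineer would, in place of code of your own. Each camera call takes 0.05 s, during which the arm holds its last target.

## Working session

There is one attempt and no reset: what is moved stays moved. The work goes in short steps, each a Python script; the robot and the scene stay as the last script left them, time stands still between calls to the robot, and variables do not carry over. Pictures are saved under pics/ and viewed, and the job is handed in when it is done.

```bash
ls; mkdir -p pics
cat > h.py <<'E'
from station import *
import numpy as np, cv2
def RT(f):
    R=cv2.Rodrigues(np.array(f["rvec"],float))[0]; return R,np.array(f["tvec"],float).ravel()
def px2w(f,u,v,d=None):
    R,t=RT(f); d=f["depth"][int(round(v)),int(round(u))] if d is None else d
    c=np.array([(u-f["cx"])/f["fx"]*d,(v-f["cy"])/f["fy"]*d,d]); return R.T@(c-t)
def cloud(f):
    R,t=RT(f); v,u=np.mgrid[0:480,0:640]; d=f["depth"].astype(float)
    c=np.stack([(u-f["cx"])/f["fx"]*d,(v-f["cy"])/f["fy"]*d,d],-1); w=(c-t)@R; w[d==0]=np.nan; return w
def save(n,im,s=1,crop=None):
    if crop: im=im[crop[1]:crop[3],crop[0]:crop[2]]
    cv2.imwrite("pics/"+n+".png",cv2.resize(im[:,:,::-1],None,fx=s,fy=s,interpolation=cv2.INTER_CUBIC))
E
python3 - <<'E'
from h import *
import pickle
for n in("scene","top"):
    f=grab_frame(n); save(n+"0",f["img"]); pickle.dump(f,open(n+"0.pkl","wb")); R,t=RT(f); print(n,f["fx"],-R.T@t,R[2])
s=get_state(); print(s)
E
```

```text
pics
scene 457.6168712236661 [-100.46219358  540.10428691  477.12354123] [ 0.79120438 -0.43821305 -0.4265735 ]
top 612.9323229931664 [ 302.82573759  158.034733   1340.99972001] [ 0.19957207 -0.00295052 -0.97987871]
{'t': 0.1, 'joint_pos': array([-7.60025345e+01,  3.02747637e+01,  8.21496846e+01, -1.25628769e-03,
        6.76892213e+01, -1.02259189e+01]), 'qvel': array([ 0.01776952, -0.09964088, -0.26495044,  0.0267139 ,  0.04213246,
        0.00653747]), 'tau': array([ 2.24474884e-04, -4.43305957e+01, -1.78586179e+01, -1.63198861e-04,
        3.87585751e-03, -3.30320795e-06]), 'position': array([ 256.31001682, -569.31478213,  230.41586425]), 'eef_rot': array([-1.79887930e+02, -1.90369137e-02,  2.42238439e+01]), 'wrist_force': array([-0.47489839,  1.06469556, -0.15997674]), 'ft_torque': array([ 0.01624055, -0.08949176, -0.00446993]), 'opening': 84.92531369995356}
```

View pics/scene0.png

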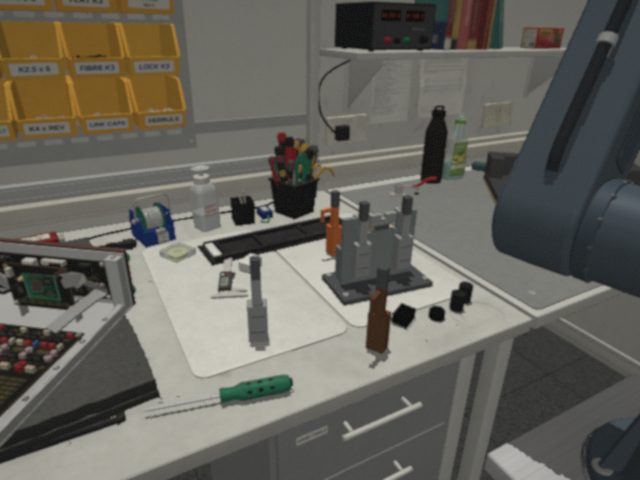

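View pics/top0.png

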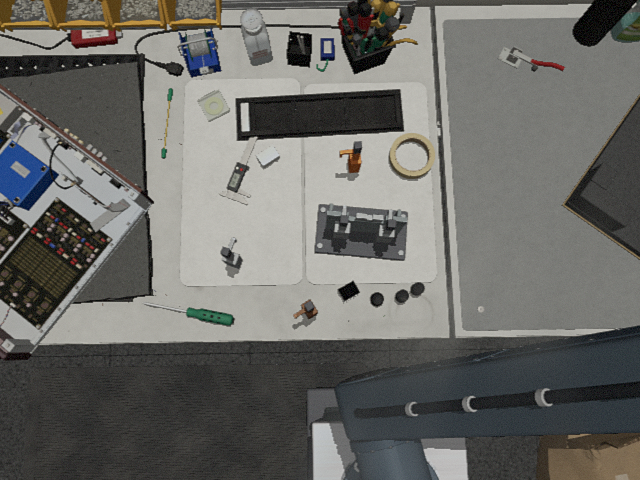

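Candidates for the gauge, as scene pixel / top pixel:
- Lone steel gauge: (257,310) / (231,255)
- Brown look-alike: (378,330) / (307,311)
- Orange look-alike: (333,230) / (352,158)
- Two hanging neighbours in the rack: (363,240) and (404,240) / (345,215) and (400,220)

I choose the lone steel one and check it in a crop.

Run:
```python
from h import *
import pickle
a=pickle.load(open("scene0.pkl","rb"));b=pickle.load(open("top0.pkl","rb"))
c1=cv2.resize(b["img"][225:285,195:275],(400,300),interpolation=2)
c2=cv2.resize(b["img"][195:270,305:420],(460,300),interpolation=2)
c3=cv2.resize(a["img"][245:355,220:310],(245,300),interpolation=2)
c4=cv2.resize(a["img"][185:305,315:435],(300,300),interpolation=2)
r1=np.hstack([c1,c2])[:,:800]; r2=np.hstack([c3,c4]); r2=np.pad(r2,((0,0),(0,r1.shape[1]-r2.shape[1]),(0,0)))
save("crop0",np.vstack([r1,r2]))
W=cloud(b)
print("tops gauge region")
sub=W[225:285,195:275].reshape(-1,3)
for lo,hi in((100,160),(55,85),(140,156),(110,140)):
    m=(sub[:,2]>lo)&(sub[:,2]<hi); print(lo,hi,m.sum(),sub[m].mean(0),sub[m].min(0),sub[m].max(0))
sub=W[195:270,305:420].reshape(-1,3)
h=np.histogram(sub[:,2],bins=np.arange(-10,260,5)); print([(int(z),n) for n,z in zip(*h) if n])
for lo,hi in((5,20),(140,156),(156,175),(175,230)):
    m=(sub[:,2]>lo)&(sub[:,2]<hi); print(lo,hi,m.sum(),sub[m].mean(0),sub[m].min(0),sub[m].max(0), cv2.minAreaRect(sub[m][:,:2].astype(np.float32)))
```

```text
tops gauge region
100 160 163 [497.54694845 322.74322164 132.36621944] [481.18727572 311.5908903  100.80371813] [524.63515705 335.53556159 156.31196855]
55 85 113 [486.29260107 322.54672465  69.40713252] [475.41344084 308.70724514  55.48392218] [501.71249799 345.12114301  83.3796607 ]
140 156 73 [490.2281969  326.52353497 150.04254114] [481.90939489 318.01995235 140.24533658] [499.52894859 335.53556159 155.43857184]
110 140 77 [503.90005711 319.64204473 119.43751954] [481.18727572 312.2351165  110.2495742 ] [524.63515705 333.70380541 139.98094385]
[(-10, np.int64(105)), (-5, np.int64(1704)), (0, np.int64(2124)), (5, np.int64(821)), (10, np.int64(1668)), (15, np.int64(412)), (20, np.int64(20)), (25, np.int64(23)), (30, np.int64(15)), (35, np.int64(29)), (40, np.int64(30)), (45, np.int64(34)), (50, np.int64(34)), (55, np.int64(30)), (60, np.int64(37)), (65, np.int64(43)), (70, np.int64(41)), (75, np.int64(69)), (80, np.int64(57)), (85, np.int64(37)), (90, np.int64(36)), (95, np.int64(52)), (100, np.int64(135)), (105, np.int64(120)), (110, np.int64(74)), (115, np.int64(72)), (120, np.in
[... 540 characters left out ...]
 156 443 [557.06826211  43.65303724 148.80936973] [527.07298075 -33.29619069 140.01598664] [580.0407453  123.80617725 155.58801333] ((553.763427734375, 45.555908203125), (158.77261352539062, 43.87101364135742), 84.25174713134766)
156 175 39 [533.45865827  47.05337846 165.93890662] [525.92731318  -3.80331458 158.32130359] [545.45824016 101.28354481 174.41721118] ((538.4876708984375, 48.27388000488281), (106.11971282958984, 14.847037315368652), 83.8194580078125)
175 230 146 [538.43926967  45.14399044 185.11454843] [525.82156701  -6.41212233 175.1603148 ] [552.4417411  100.2136605  192.03250609] ((539.0868530273438, 47.16029357910156), (107.00296783447266, 16.480369567871094), 84.0583267211914)
```

View pics/crop0.png

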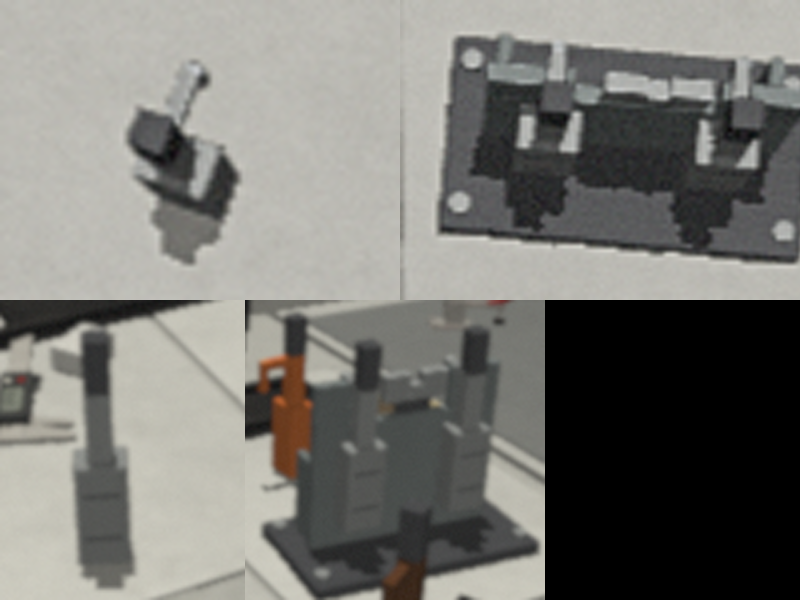

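Run:
```python
from h import *
import pickle
a=pickle.load(open("scene0.pkl","rb"));b=pickle.load(open("top0.pkl","rb"))
W=cloud(b)
np.set_printoptions(precision=1,suppress=True,linewidth=220)
def pts(r,lo,hi):
    s=W[r[1]:r[3],r[0]:r[2]].reshape(-1,3); return s[(s[:,2]>lo)&(s[:,2]<hi)]
for lo,hi in((147,156),(104,122)):
    p=pts((195,225,275,285),lo,hi); print(lo,len(p),p.mean(0),cv2.minAreaRect(p[:,:2].astype(np.float32)))
for nm,r in(("L",(325,195,370,250)),("R",(375,195,415,250))):
  for lo,hi in((180,192),):
    p=pts(r,lo,hi); print(nm,lo,len(p),np.median(p,0),cv2.minAreaRect(p[:,:2].astype(np.float32)))
# rail top strip
p=pts((305,195,420,270),144,154); p=p[(p[:,0]>545)]
l=cv2.fitLine(p[:,:2].astype(np.float32),cv2.DIST_HUBER,0,.01,.01).ravel();print(len(p),l,np.degrees(np.arctan2(l[1],l[0])),p.min(0),p.max(0))
d=(p[:,:2]-l[2:])@l[:2]; print(d.min(),d.max(),np.median(p[:,2]))
# base plate
p=pts((305,195,420,270),7,17); p=p[abs(p[:,1]-45)<115]
c=b["img"][195:230,320:415]; save("rail",c,8)
c=b["img"][230:275,210:260]; save("g",c,12)
c=a["img"][195:225,325:420]; save("rs",c,8)
```

```text
147 64 [490.9 326.8 150.9] ((491.0047302246094, 326.79974365234375), (16.608152389526367, 15.547444343566895), 71.15599822998047)
104 65 [507.9 319.  114.6] ((503.2167053222656, 320.14178466796875), (11.995055198669434, 44.13584899902344), 73.03350067138672)
L 180 64 [544.1  92.5 185.9] ((544.2451782226562, 93.3236312866211), (13.654571533203125, 16.33744239807129), 89.38810729980469)
R 180 72 [534.3   2.3 185.7] ((534.3588256835938, 1.7745428085327148), (15.748360633850098, 16.48604393005371), 83.95304870605469)
359 [  0.1   1.  557.9  44.9] 83.897514 [545.2 -33.  144.2] [580.  123.8 154. ]
-78.45185488032298 79.65955464639651 149.4717382936177
```

View pics/rail.png

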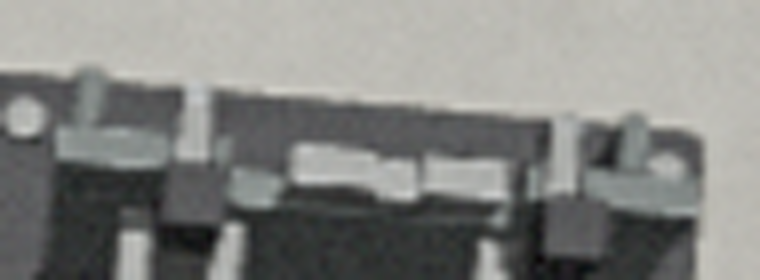

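View pics/g.png

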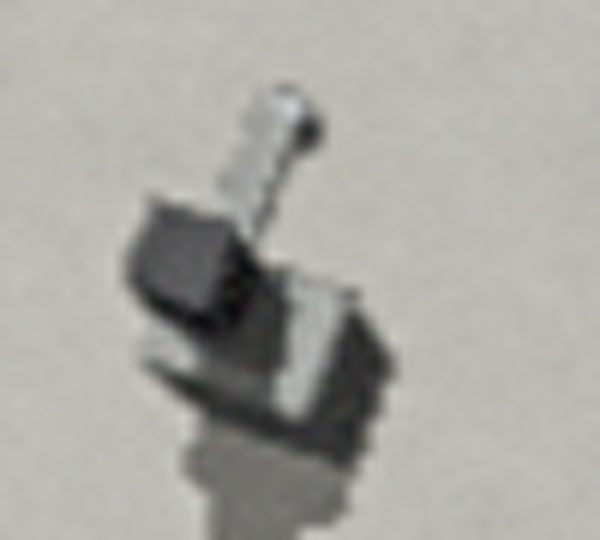

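View pics/rs.png

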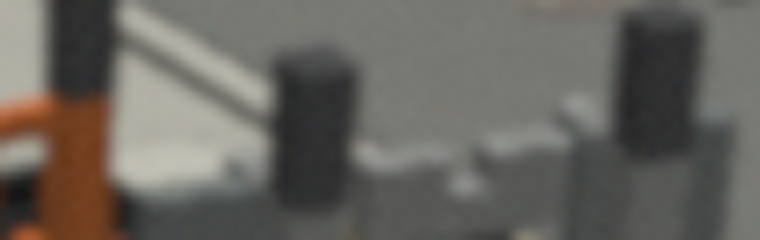

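The lone steel gauge is confirmed, with its crown end at about crop (288,95) and its tab top at (185,260). The rail crop shows the saddle from about x=290 to 508, with the groove at about 380–418, close to the middle. Next I refine poses with rays at known heights.

```bash
cat >> h.py <<'E'
def ray(f,u,v,z):
    R,t=RT(f); C=-R.T@t; d=R.T@np.array([(u-f["cx"])/f["fx"],(v-f["cy"])/f["fy"],1]); return C+d*(z-C[2])/d[2]
np.set_printoptions(precision=2,suppress=True,linewidth=200)
E
python3 - <<'E'
from h import *
import pickle
b=pickle.load(open("top0.pkl","rb"))
g=lambda u,v:(210+(u+.5)/12-.5,230+(v+.5)/12-.5)
r=lambda u,v:(320+(u+.5)/8-.5,195+(v+.5)/8-.5)
tab=ray(b,*g(183,260),151); end=ray(b,*g(285,95),114)
print("tab",tab,"end",end,np.linalg.norm((end-tab)[:2]),np.degrees(np.arctan2(*(end-tab)[1::-1])))
for n,p,z in(("saddleL",(290,163),150),("saddleR",(508,182),150),("groove",(399,181),141),("railL",(57,145),150),("railR",(697,196),150),("LtabTop",(193,192),186),("RtabTop",(578,228),186),("Lend",(198,90),149),("Rend",(568,120),149)):
    print(n,ray(b,*r(*p),z))
q=get_state()
for yaw in(65,-115):
    print(yaw,ik([491,327,250],[180,0,yaw]),ik([491,327,119],[180,0,yaw]))
for yaw in(84,-96): print(yaw,ik([537,47,330],[180,0,yaw]),ik([537,47,154],[180,0,yaw]))
E
```

```text
tab [490.45 326.03 151.  ] end [524.27 314.32 114.  ] 35.791600445902674 -19.091772132737507
saddleL [559.34  66.62 150.  ]
saddleR [553.65  12.65 150.  ]
groove [556.24  38.8  141.  ]
railL [564.85 124.42 150.  ]
railR [549.35 -34.11 150.  ]
LtabTop [544.83  92.95 186.  ]
RtabTop [534.5    0.66 186.  ]
Lend [578.55  88.93 149.  ]
Rend [569.4   -3.04 149.  ]
65 [22.82 26.31 86.06 -0.   67.63 47.82] [22.82 35.99 92.79 -0.   51.22 47.82]
-115 [  22.82   26.31   86.06    0.     67.63 -132.18] [  22.82   35.99   92.79    0.     51.22 -132.18]
84 [-6.88 17.49 86.97 -0.   75.54 -0.88] [-6.88 29.84 98.76 -0.   51.4  -0.88]
-96 None None
```

Cross-checks:
- Gauge yaw is −19.1° and the crown length comes out at 35.8 mm (nominal 36).
- Rack yaw is about −6°, and the rack middle is about (556.7, 45.0) by three routes.
- The groove is seen at about y = −6 in the rack frame.

Grasp next.

Run:
```python
from h import *
movep([490.7,326.4,260],[180,0,71]); move_l([490.7,326.4,150],velocity=150); move_l([490.7,326.4,120],velocity=60)
s=get_state(); print(s["t"],s["position"],s["eef_rot"],s["wrist_force"])
f=grab_frame("scene"); save("pre",f["img"],5,(200,210,320,330)) 
f=grab_frame("top"); save("pret",f["img"],6,(190,205,290,290))
```

```text
4.875 [490.67 326.39 119.67] [-179.98    0.02   71.  ] [0.07 1.44 0.34]
```

View pics/pre.png

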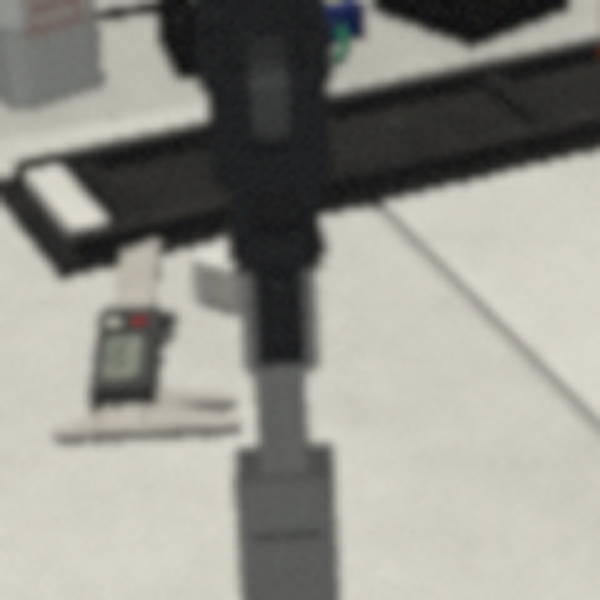

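The picture shows the gauge upright between the fingers (the tab near crop (280,300), the body at (285,500)). I close the gripper and lift.

Run:
```python
from h import *
f0=get_state()["wrist_force"]
close_gripper(60); s=get_state(); print(s["t"],s["opening"],s["position"],s["wrist_force"])
move_l([490.7,326.4,150],velocity=40); pause(.3)
s=get_state(); print(s["opening"],s["wrist_force"]-f0)
move_l([490.7,326.4,330],velocity=150); pause(.3)
s=get_state(); print(s["t"],s["opening"],s["position"],s["wrist_force"],s["ft_torque"])
f=grab_frame("scene"); save("lift",f["img"],4,(180,100,330,250))
```

```text
5.6167 15.097986621327589 [491.12 326.53 120.2 ] [0.51 0.75 0.83]
14.862391402428091 [-1.5  -0.73 -0.8 ]
8.4667 15.130754073846854 [490.58 326.34 329.47] [ 0.24  0.57 -2.1 ] [-0.01 -0.01 -0.06]
```

View pics/lift.png

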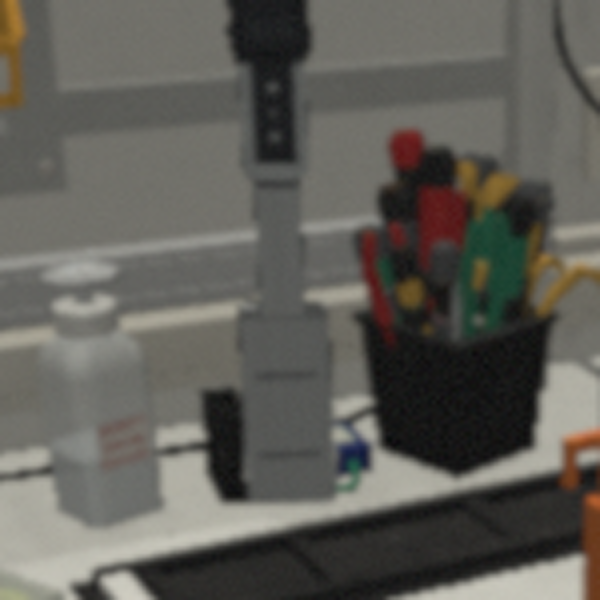

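Run:
```python
from h import *
move_l([490.7,326.4,345],velocity=150)
move_l([535.2,41.0,345],[180,0,84],velocity=170); pause(.4)
s=get_state(); print(s["t"],s["position"],s["eef_rot"],s["wrist_force"])
move_l([535.2,41.0,200],velocity=100); pause(.3)
s=get_state(); print(s["t"],s["position"],s["eef_rot"],s["wrist_force"],s["opening"])
f=grab_frame("scene"); save("ov_s",f["img"],4,(290,130,450,280)) 
f=grab_frame("top"); save("ov_t",f["img"],6,(300,180,420,270))
```

```text
11.0167 [535.18  41.21 345.02] [180.     0.    84.02] [ 0.23 -0.35 -1.13]
12.9167 [535.31  40.99 200.27] [179.97   0.    84.  ] [ 0.05  0.49 -1.12] 14.903035170773187
```

View pics/ov_s.png

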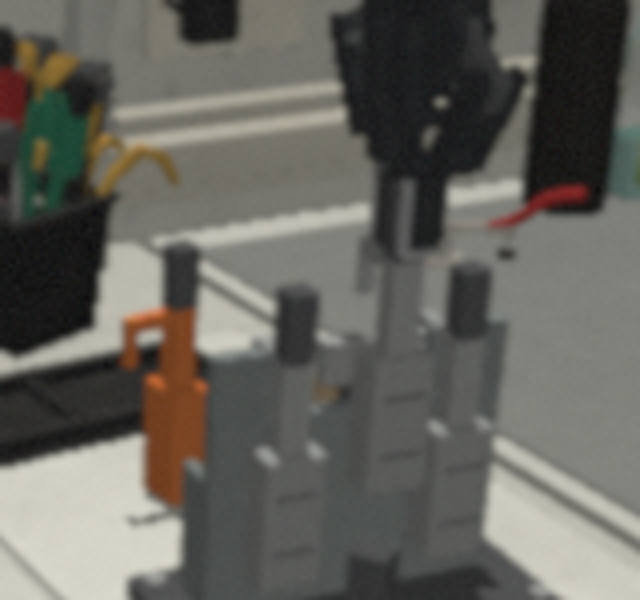

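View pics/ov_t.png

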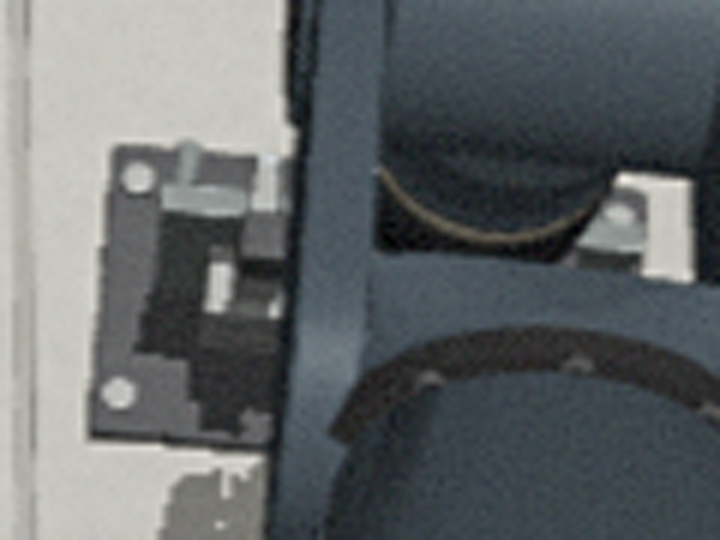

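```bash
cat >> h.py <<'E'
UX=np.array([.9945,-.1045]); UY=np.array([.1045,.9945]); RK=np.array([556.7,45.0])
def rk(x,y): return RK+x*UX+y*UY
def proj(f,P):
    return cv2.projectPoints(np.array(P,float).reshape(-1,3),np.array(f["rvec"],float),np.array(f["tvec"],float),np.array([[f["fx"],0,f["cx"]],[0,f["fy"],f["cy"]],[0,0,1]]),None)[0].reshape(-1,2)
def overlay(f,n,crop,s,boxes):
    im=cv2.resize(f["img"][crop[1]:crop[3],crop[0]:crop[2]],None,fx=s,fy=s,interpolation=2)
    for P in boxes:
        q=(proj(f,P)-np.array(crop[:2])+.5)*s
        cv2.polylines(im,[np.int32(np.round(q))],False,(255,0,0),1)
    save(n,im)
def body(x,y,z):
    c=[(-12,-16),(-12,16),(12,16)]
    top=[(*rk(x+a,y+b),z+70) for a,b in c]; bot=[(*rk(x+a,y+b),z) for a,b in c]
    return [top,bot,[top[0],bot[0]],[top[1],bot[1]],[(*rk(x-8,y+8),z+115),(*rk(x-8,y+8),z+151),(*rk(x-8,y-8),z+151),(*rk(x-8,y-8),z+115)]]
E
python3 - <<'E'
from h import *
f=grab_frame("scene")
s=get_state(); d=s["position"][:2]-RK; x,y=d@UX,d@UY; print(x,y)
overlay(f,"ovl",(330,160,430,280),5,body(x,y,81)+body(-17,46,35)+body(-17,-46,35)+[[(*rk(-5,80),150),(*rk(-5,-80),150)]])
E
```

```text
-20.94449459930695 -6.207045747261775
```

View pics/ovl.png

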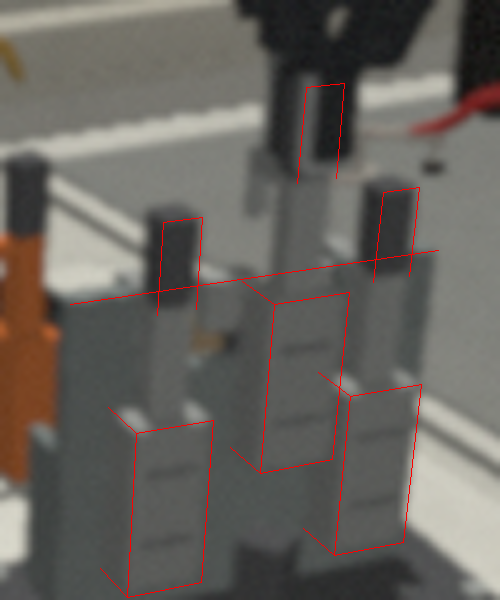

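The overlay shows the same ~10-crop-pixel shift (2 px) on all three gauges, so the held gauge's position relative to its neighbours is as planned. I descend stepwise, watching force.

```bash
cat >> h.py <<'E'
def force(n=5):
    F=[]
    for _ in range(n): F.append(get_state()["wrist_force"]); pause(.02)
    return np.mean(F,0)
E
python3 - <<'E'
from h import *
F0=force(10); print("F0",F0,get_state()["t"])
x,y=-21,-6.2
z=200
for z in (185,178,172,168):
    move_l([*rk(x,y),z],velocity=30); F=force()-F0; print(z,F)
    if np.abs(F).max()>2.5: break
else:
    for z in range(167,159,-1):
        move_l([*rk(x,y),z],velocity=15); F=force()-F0; print(z,get_state()["position"],F)
        if F[2]>2.2 or np.abs(F[:2]).max()>3: break
print(get_state()["t"])
E
```

```text
F0 [-0.17  0.   -1.66] 13.2333
185 [0.13 0.06 0.36]
178 [-0.02 -0.22 -0.09]
172 [ 0.29 -0.31 -0.18]
168 [-0.39 -0.19  0.14]
167 [535.2   41.05 167.04] [ 0.15  0.06 -0.4 ]
166 [535.18  41.03 165.99] [0.59 0.08 0.07]
165 [535.16  41.01 164.99] [ 0.41  0.2  -0.03]
164 [535.17  41.02 164.  ] [0.22 0.13 0.2 ]
163 [535.15  41.04 162.98] [0.17 0.07 0.19]
162 [535.13  41.04 161.96] [-0.63  0.26  0.19]
161 [535.16  41.03 160.98] [ 0.07 -0.02  0.16]
160 [535.13  41.04 159.96] [ 0.35 -0.24 -0.27]
17.9
```

No contact 4 mm below the saddle top, so the crown seems to be in the groove already. I continue gently.

Run:
```python
from h import *
F0=np.array([0,0,-1.66]); x,y=-21,-6.2
for z in np.arange(159.5,150,-.5):
    move_l([*rk(x,y),z],velocity=10); F=force()-F0; print(z,F)
    if F[2]>1.5 or np.abs(F[:2]).max()>3: break
s=get_state(); print(s["t"],s["position"])
f=grab_frame("scene"); save("home",f["img"],5,(330,160,440,280))
```

```text
159.5 [ 0.01 -0.38  0.14]
159.0 [ 0.1  -0.2   0.33]
158.5 [0.35 0.03 0.16]
158.0 [0.65 0.2  0.24]
157.5 [-0.28 -0.22  0.13]
157.0 [ 0.1  -0.34  0.  ]
156.5 [ 0.43 -0.26  0.17]
156.0 [-0.05 -0.04  0.16]
155.5 [-0.14 -0.05  0.15]
155.0 [-0.23  0.35 -0.41]
154.5 [-0.39  0.26  0.69]
154.0 [-0.79  0.25  3.49]
21.9 [535.28  41.01 154.21]
```

View pics/home.png

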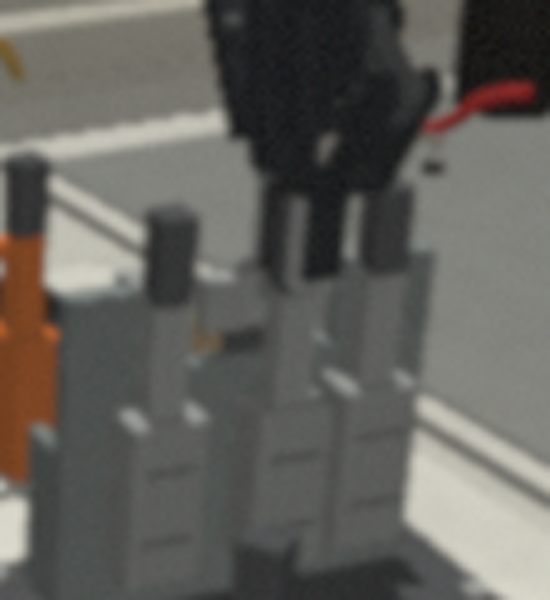

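Contact came at TCP z = 154.3, which is where home is expected (~155). The picture shows the held gauge level with its neighbours (its body top near row 400, like theirs). Next I ease off 0.7 mm and slide +x until the back touches the rail, so it does not swing on release.

Run:
```python
from h import *
F0=np.array([0,0,-1.66]); y=-6.2
for x in np.arange(-21,-15.4,.5):
    move_l([*rk(x,y),154.9],velocity=10); F=force()-F0; print(x,F,F[:2]@UX)
    if F[:2]@UX<-1.3 or np.abs(F).max()>4: break
s=get_state(); print(s["t"],s["position"])
```

```text
-21.0 [-0.15 -0.01  0.41] -0.14858402421824024
-20.5 [-0.31  0.03  0.14] -0.30901154768682354
-20.0 [-0.24  0.18  0.28] -0.25710264208982475
-19.5 [0.07 0.14 0.45] 0.05551382957711376
-19.0 [ 0.23 -0.18 -0.02] 0.24675240138632956
-18.5 [0.09 0.08 0.02] 0.0781144839684889
-18.0 [ 0.26 -0.37  0.18] 0.30250395053251566
-17.5 [-0.09 -0.26  0.4 ] -0.06695260096480368
-17.0 [-0.16 -0.1   0.01] -0.14915996469235326
-16.5 [ 0.06  0.6  -0.27] -0.004143738409383493
-16.0 [-0.09 -0.08  0.3 ] -0.08377165897136392
-15.5 [-0.61 -0.    0.32] -0.603653650290328
25.95 [540.31  40.5  154.83]
```

Run:
```python
from h import *
F0=np.array([0,0,-1.66]); y=-6.2
for x in np.arange(-15.2,-13,.3):
    move_l([*rk(x,y),154.9],velocity=10); F=force(8)-F0; print(x,F,F[:2]@UX)
    if F[:2]@UX<-1.3 or np.abs(F).max()>4: break
x-=.2
for z in np.arange(154.6,153.7,-.2):
    move_l([*rk(x,y),z],velocity=10); F=force(8)-F0; print(z,F)
    if F[2]>1: break
s=get_state(); print(s["t"],s["position"])
```

```text
-15.2 [-1.77 -0.02  1.15] -1.7593839111888605
154.6 [-2.48 -0.01  2.55]
26.7167 [540.52  40.44 154.66]
```

Back is touching and the crown is seated. Release and retreat straight up.

Run:
```python
from h import *
let_go(); s=get_state(); print(s["t"],s["opening"],s["wrist_force"],s["position"])
p=s["position"]
move_l([p[0],p[1],205],velocity=60); move_l([p[0],p[1],330],velocity=150)
movep([330,-330,350],[180,0,24]); pause(.3)
s=get_state(); print(s["t"],s["wrist_force"])
for n,c,k in(("scene",(330,170,440,280),5),("top",(310,190,420,270),6)):
    f=grab_frame(n); save("fin_"+n,f["img"],k,c)
    if n=="scene": g=f
W=cloud(f); sub=W[190:270,310:420].reshape(-1,3)
m=(sub[:,2]>178)&(sub[:,2]<195); p=sub[m]; d=p[:,:2]-RK; Y=d@UY; X=d@UX
for c in(46,-6,-46):
    k=abs(Y-c)<14; print(c,k.sum(),"x",X[k].mean(),"y",Y[k].mean(),"z",np.median(p[k,2]))
```

```text
27.4 85.13115526487515 [-0.42  0.34  0.41] [540.8   40.44 154.6 ]
31.25 [ 0.56 -0.26 -0.26]
46 68 x -17.822643050935454 y 46.76825844717168 z 184.8580887227725
-6 73 x -17.75969083439273 y -4.308399477580734 z 185.49400065817954
-46 73 x -18.001587424730264 y -45.05437919450805 z 185.60036758827763
```

View pics/fin_scene.png

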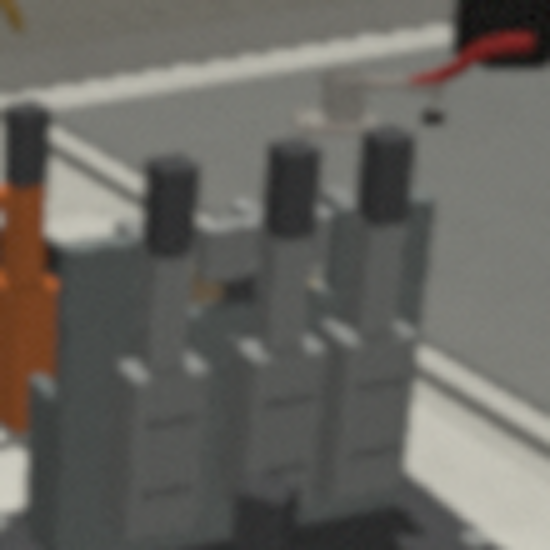

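View pics/fin_top.png

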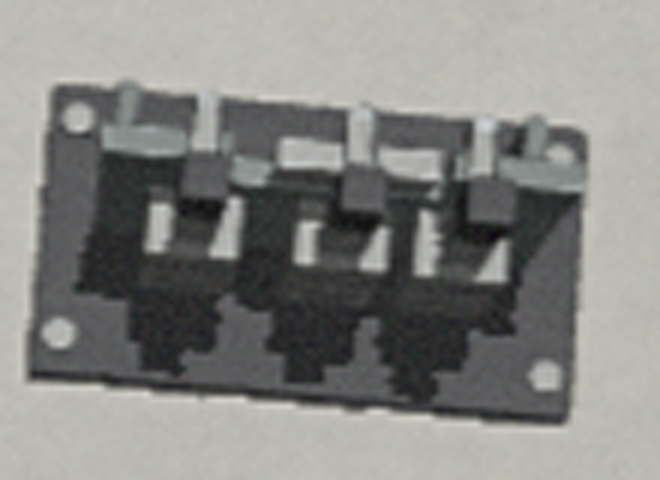

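The pictures show three gauges hanging parallel and level. The new one has its tab at top-crop (364,188) and its crown between the two saddle halves. All three tab tops measure z ≈ 185–186 (home is 186), and x matches the neighbours to within 0.3 mm.

Run:
```python
from h import *
hand_in()
```

```text
the job is handed in; nothing more can be done
```

I hung the gauge in the saddle groove between its two neighbours, released it and handed in the job at about 31 s of the 67 s. The hand-in reports no verdict.

**What I did:** I gripped the lone steel gauge by the x faces of its tab and lifted it. I then lowered it in small force-watched steps over the groove, which I had already seen in the top image about 6 mm to the −y side. The crown went straight in, so I did not need to slide along the saddle to feel for it. It touched the floor at the expected depth, with about 3.5 N on the wrist. I eased its back against the rail at about 2 N and let go.

**Last checks:**
- **Height:** the gauge's tab top measured 185.5 mm. The neighbours measured 184.9 and 185.6 mm, and home is 186 mm.
- **Position:** its x is within 0.3 mm of the neighbours' and its y is about −4 to −6 mm from the rail's middle. It looks upright in both views.
- **Neighbours:** both are still in their notches.
- **Robot:** the arm was clear, touching nothing.

**What disagreed:**
- The rail contact came about 1.5 mm further in than my rack estimate.
- The scene camera overlay was off by about 2 px for all three gauges alike.
- I did not re-measure the bystanders, but the arm never went near them at bench height.

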